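# Pull the tube block out of the dry-block heater with the screw-in puller rod

## Robot

A 6-joint arm with a two-finger parallel gripper is mounted at the origin on the work surface. World frame = base frame: x ahead of the robot, y to its left, z up, the work surface at z = 0. Lengths are in m, angles in rad, forces in N, time in s.
With the tool pointing down it reaches from about 0.3 to 0.775 m from the base axis. Payload 14.6 kg.
Tool frame: the origin (TCP) lies midway between the tips of the shut fingers; the grasp point (between the pads) lies 19 mm behind it (ctrl.grasp_offset is the distance from the TCP to the grasp point, in m); z points along the fingers, y is the direction in which the jaws open and shut (so a half turn about z gives the same grasp; the last joint's range is limited). The gripper opens to 85 mm and grips with 20 to 120 N. Pads are 22 mm wide; open, the fingers measure 114 mm over their backs; the gripper's body (76 mm by 85 mm) begins 54 mm behind the grasp point. The pads swing forward as they close: fully open they stand 13 mm farther back than shut.
Start: joints at [1.143, 0.3, 1.521, -0, 1.321, -0.067], TCP at [0.194, 0.515, 0.2] pointing down, gripper open.
Joint ranges: [-3.03, 3.03], [-0.79, 2.21], [0.23, 2.52], [-1.04, 4.18], [0, 3.07], [-2.55, 2.55]. Speed limits (rad/s): [2.22, 2.22, 2.57, 3.14, 3.14, 3.14].

## Interface

Orientations are given as a 3x3 rotation matrix whose columns are the frame's x, y, z axes.
In Python, from rig import ctrl gives the robot as it stands.
- The arm moves only by the shell command python3 -m handwheel 'ROWS' [FORCE]. ROWS is JSON, one flat list of numbers, 7 for each row, row after row: the finger opening in mm, from 0 to 85.4, then the shift along the world's x, y, z in mm, then the turn, a rotation vector about the world's x, y, z in rad. In form: [claw, tx, ty, tz, rx, ry, rz, claw, tx, ty, tz, rx, ry, rz, ...]. A call has exactly 8 rows; each row shifts and turns the commanded pose from where the row before left it; what a row does not reach is not made up. A row lasts 1/12 s, in which the tool goes at most 41.7 mm and 7.16 degrees, less where a joint would pass 70% of its speed; a pose out of reach is approached as far as the arm can. A call with a gripper value outside its range is refused whole. The fingers move at their own pace and stop on an object; FORCE is the grip in N (left out, the last holds). Time passes only in rows, so rows that do not move let the fingers close, or fill a call up. It gives the time, the measured TCP pose, the force and the opening at its end, in the units of the state.
- ctrl.read_state(): the state, without advancing time (a new reading comes with each control period).
- ctrl.grab_frame(name): name is "side" or "top" or "wrist"; returns the picture (420x560x3 uint8, red, green, blue); there is no depth.
- ctrl.camera_params(name): a dict with "fx", "fy", "cx", "cy" (pixels), "distortion" ([k1, k2, p1, p2, k3] as OpenCV has them; the pictures are not rectified), "eye" and "rotation" of the camera in the world. Camera axes: x right, y up, looking along -z (the intrinsics and any distortion apply to the point x, -y, -z); pixel columns grow to the right and rows downward; lengths in m; the calibration is good to about 2 mm. A picture is of the moment at which its call begins: read the wrist's pose just before it. camera_params takes no time and is no camera call; for the wrist camera it gives the pose at the moment of the call.
- ctrl.sign_off(): hands the job in, once; it reports no verdict.
Trained networks look in the newest picture that a camera, given by its name, has taken for a name from the list of things; names that differ only in an ending like _2 or _b are one class to them, and where a whole thing is asked for, a point or a joint stands for the part that bears it (a point fixed in the world has none). Each returns a list of dicts, best first, with "score" (0 to 1); they miss things now and then, are a little off and sometimes report something else, mostly with a low value. They report only what shows in the picture. A call takes as long as a camera call. They do not tell look-alikes from the thing itself.
- ctrl.regions_of(camera, thing): "mask" (420x560 bool, what is visible of it) and "extent" ([left, top, width, height] in pixels, round what is visible of it).
The state is a dict: "time_s": time; "qpos": joint angles; "dq": joint speeds; "joint_torque": joint torques, N m; "position": TCP position; "orientation": TCP orientation; "contact_force": force on the tool from outside, world axes, zero at the start; "ft_torque": the same for the moment, N m; "gripper_width": finger opening in m.
Only numpy, scipy, OpenCV 4.12 (cv2) and the standard library are available. Lean on these libraries where they do the work, as an engineer would, in place of code of your own. Each camera call takes 0.05 s, during which the arm holds its last target.

## Task

Take the red-handled puller rod from its blue stand, find the thread start in the brass centre of the aluminium tube block by feel and screw the rod gently clockwise to its stop, then draw the block straight up out of the heater and lower it gently onto the middle of the dark cooling plate, upright, with the rod left screwed in. Never force the thread, do not touch the block itself with the gripper, and leave the other things where they are.

Things in the scene. Friction and masses are not known exactly. Their poses are not given: they have to be found in the camera images.
- rod: Puller rod, 84 mm long, 110 g, upright in the stand. Origin at its lower tip, z up along it. Steel shaft 12.4 mm thick, lowest 6 mm tapered; a 5 mm cross pin (the male thread), 26 mm end to end along x, centre 18 mm above the tip; flange 38 mm diameter 36 to 40 mm above the tip; red flat grip 36 mm long (x), 12 mm thick (y), 56 to 84 mm above the tip.
- rod_pin (a point): Centre of the rod's cross pin, 18 mm above the tip, axes as the rod.
- rod_grip (a point): Middle of the rod's red grip, 70 mm above the tip, axes as the rod: pinch it across the 12 mm (the rod's y).
- block: Aluminium tube block 80 x 54 x 45 mm (x, y, z), about 0.4 kg, seated in the heater, top flush with the heater's. Origin at the centre of its underside, z up. In the middle of its top is a brass core 30 mm across with a 15 mm hole, 37 mm deep, and a coarse two-start thread. Besides its weight, spring shoes drag on it with some 5 to 15 N until it is out.
- core_top (a point): Middle of the brass core's flat top, 45 mm above the block's origin, axes as the block. From above a bow-tie slot shows, the pin's entry: it lies along the block's x axis but for an unknown turn of up to 0.8 rad either way (not in any pose; the core does not turn in use). Off the slot the pin rides on this face, pin centre 47.5 mm above the block's origin.
- core_entry (a point): Where the pin's centre rests on the thread's entry floor, 38.5 mm above the block's origin, axes as the block. The pin drops in here when within about 0.12 rad of the slot. Turned clockwise seen from above (yaw decreasing) it then follows a helical groove down 4.5 mm in 1.3 rad; 1.5 mm of play in height, so let the rod down as it turns.
- core_home (a point): Where the pin's centre is when screwed home, 34 mm above the block's origin (35.5 mm once the rod lifts the block), axes as the block: against a hard stop 1.57 rad clockwise of the entry. Turn gently onto the stop: a twist of 0.1 to 0.3 N m shows it; the thread must not see more than 0.5 N m or a heavy push.
- heater: Dry-block heater, white housing 170 x 140 x 80 mm (x, y, z), fixed. Origin at the centre of its underside. Its well, 82 x 56 mm, is in the middle of the top; the well's floor is 35 mm above the origin, so the block has 1 mm of room on each side and must rise more than 45 mm to be clear.
- stand: Blue stand of the rod, 66 x 66 x 45 mm, fixed; a 30 mm hole in the middle, in which the rod hangs by its flange on the top. Origin at the centre of its underside.
- plate: Dark cooling plate 130 x 110 x 10 mm, fixed; origin at the centre of its underside; its flat top is 10 mm above.
- reagent: Bystander: green glass bottle, 52 mm diameter, 110 mm high; origin at its underside.
- beaker: Bystander: white beaker, 70 mm diameter, 85 mm high; origin at its underside.
- sandglass: Bystander: black sand timer, 44 mm diameter, 84 mm high; origin at its underside.
- vial: Bystander: white vial with red cap, 28 mm diameter, 50 mm high; origin at its underside.
- vial2: Bystander: white vial with blue cap, 28 mm diameter, 50 mm high; origin at its underside.
- tipbox: Bystander: yellow tip box, 120 x 85 x 55 mm; origin at its underside.
Not all that is in view belongs to the job. Leave any orange or turquoise look-alike of the heater alone.

How it is judged:
On the way, in this order (a step that is already met when the one before it is completed fails the run):
1. the rod is screwed home in the block while the block still sits in the heater (z of rod_pin in the frame of block between 0.025 and 0.0352 m and horizontal distance between rod_pin and block below 0.006 m and z of block in the frame of heater below 0.04 m), for 0.1 s.
2. the block hangs on the rod, level and clear above the heater's well (z of block in the frame of heater above 0.0805 m and horizontal distance between block and heater below 0.03 m and angle between block's own z axis and vertical below 0.2 rad and z of rod_pin in the frame of block below 0.038 m), for 0.05 s.
At the end, for the whole second after the job is handed in: The block stands flat on the cooling plate (within 3 degrees of upright, its centre within 25 mm of the plate's centre), at rest, with the rod still screwed in (its pin under the thread, less than 37.5 mm above the block's underside), and the gripper has let go (horizontal distance between block and plate below 0.025 m and z of block in the frame of plate below 0.013 m and angle between block's own z axis and vertical below 0.05 rad and z of rod_pin in the frame of block between 0.025 and 0.0375 m and horizontal distance between rod_pin and block below 0.006 m and linear speed of block below 0.02 m/s and linear speed of rod below 0.03 m/s); the robot touches nothing.
It fails at once if the rod is forced against the block or its thread (contact forces adding up to more than 80 N) (contact force between rod and block above 80 N).
It fails at once if the block is dropped or banged on the plate (more than 60 N) (contact force between block and plate above 60 N).
It fails at once if the gripper touches the block itself (contact force between the fingers and block above 1 N).
It fails at once if a bystander is pushed away or knocked over (distance of any of reagent, beaker, sandglass, vial, vial2, tipbox from where it was at the start of the episode above 0.03 m).
It also fails if it takes over 72 s, if anything falls off the work surface, if the arm or the gripper's body presses on something with over 40 N, if the wrist force passes 120 N, or if a joint passes its speed limit or range.

## Working session

There is one attempt and no reset: what is moved stays moved. The work goes in short steps, Python scripts to look and compute and a shell command to move; the robot and the scene stay as the last step left them, time stands still between calls to the robot, and variables do not carry over. Pictures are saved under pics/ and viewed, and the job is handed in when it is done.

```bash
ls; mkdir -p pics; python3 - <<'E'
from rig import ctrl
import cv2, numpy as np
s=ctrl.read_state()
print(s)
for n in ["side","top","wrist"]:
    p=ctrl.camera_params(n); print(n,p)
    im=ctrl.grab_frame(n); cv2.imwrite(f"pics/{n}0.png",im[:,:,::-1])
E
```

```text
pics
{'time_s': 0.0, 'qpos': array([ 1.14340752e+00,  3.00485745e-01,  1.52161429e+00, -1.19103478e-05,
        1.32070116e+00, -6.66179495e-02]), 'dq': array([-4.19486534e-04, -7.23473880e-05,  1.93887510e-03,  3.32998858e-04,
       -2.60318605e-03,  8.22997739e-04]), 'joint_torque': array([ 6.89854533e-04, -5.43491507e+01, -3.61802602e+01, -5.78729086e-06,
        3.88113986e-03, -3.38262964e-05]), 'position': array([0.1940442 , 0.51432829, 0.19909926]), 'orientation': array([[-9.35626019e-01,  3.52992509e-01, -4.90433850e-04],
       [ 3.52992843e-01,  9.35625370e-01, -1.10461819e-03],
       [ 6.89404054e-05, -1.20662916e-03, -9.99999270e-01]]), 'contact_force': array([ 0.45799225, -0.18739232,  0.3120184 ]), 'ft_torque': array([-0.01482838,  0.04844849, -0.0250257 ]), 'gripper_width': 0.08518675749789505}
side {'fx': 390.48445370759254, 'fy': 390.48445370759254, 'cx': 280.9283607873797, 'cy': 207.51303649179061, 'distortion': array([0.02984487, 0.        , 0.        , 0.        , 0.        ]), 'eye': array([ 0.24652885, -0.70697721,  0.56670135]), 'rotation': array([[ 0.9529853
[... 236 characters left out ...]
'distortion': array([-0.01189717,  0.        ,  0.        ,  0.        ,  0.        ]), 'eye': array([ 0.38069443, -0.00590652,  1.07673785]), 'rotation': array([[ 0.02743506,  0.99477443, -0.09834199],
       [-0.99878385,  0.03131065,  0.03808489],
       [ 0.04096503,  0.09717753,  0.99442365]])}
wrist {'fx': 350.184915476308, 'fy': 350.184915476308, 'cx': 280.72707311516024, 'cy': 202.48752820605952, 'distortion': array([-0.0903348,  0.       ,  0.       ,  0.       ,  0.       ]), 'eye': array([0.13191487, 0.539476  , 0.37310736]), 'rotation': array([[ 0.35287504, -0.90233808, -0.24751808],
       [ 0.9356687 ,  0.33979148,  0.09521463],
       [-0.00181125, -0.26519379,  0.96419343]])}
```

View pics/top0.png

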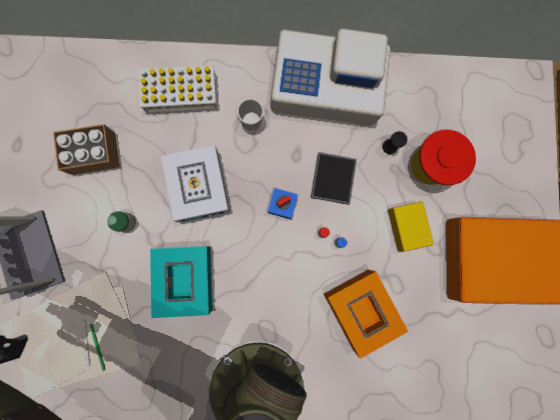

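View pics/side0.png

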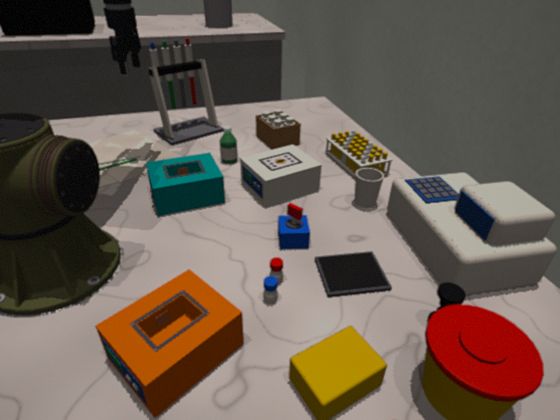

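View pics/wrist0.png

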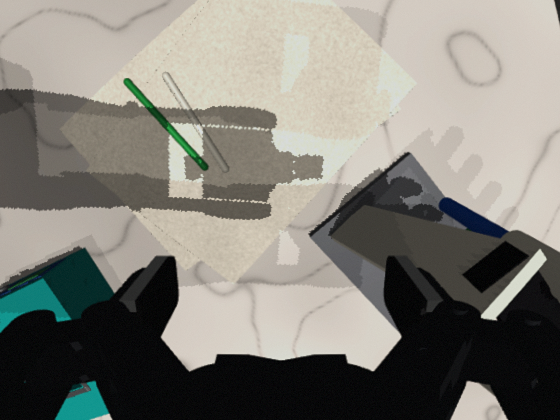

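The top picture shows the white heater with its block at about (196,184), the blue stand and rod at (283,203), and the dark plate at (334,178). The teal (181,282) and orange (367,313) boxes are look-alikes. Next I measure them.

```bash
cat > h.py <<'E'
import numpy as np, cv2
from rig import ctrl
def cam(n,p=None):
    p=p or ctrl.camera_params(n)
    K=np.array([[p['fx'],0,p['cx']],[0,p['fy'],p['cy']],[0,0,1.]])
    return K,np.array(p['distortion']),np.array(p['eye']),np.array(p['rotation'])
def ray(px,z,c):
    K,D,e,R=c
    u=cv2.undistortPoints(np.array(px,float).reshape(-1,1,2),K,D).reshape(-1,2)
    d=np.c_[u[:,0],-u[:,1],-np.ones(len(u))]@R.T
    t=(z-e[2])/d[:,2]
    return e+d*t[:,None]
def proj(P,c):
    K,D,e,R=c
    q=(np.array(P,float).reshape(-1,3)-e)@R*np.array([1,-1,-1])
    return cv2.projectPoints(q.reshape(-1,1,3),np.zeros(3),np.zeros(3),K,D)[0].reshape(-1,2)
E
python3 - <<'E'
from h import *
from scipy.optimize import least_squares
for n in ["top","side"]:
    ctrl.grab_frame(n)
    c=cam(n)
    for t in ["heater","stand","plate","rod","block","core_top","reagent","beaker","sandglass","vial","vial2","tipbox"]:
        try: r=ctrl.regions_of(n,t)
        except Exception as ex: print(t,ex); continue
        for k in r[:3]:
            m=k['mask'].astype(np.uint8); ys,xs=np.nonzero(m)
            rect=cv2.minAreaRect(np.c_[xs,ys].astype(np.float32))
            print(n,t,round(k['score'],2),k['extent'],len(xs),np.round([xs.mean(),ys.mean()],1),[np.round(v,1) for v in rect])
            np.save(f"m_{n}_{t}_{r.index(k) if 0 else [id(q) for q in r].index(id(k))}.npy",m)
print(ctrl.read_state()['time_s'])
E
```

```text
top heater 0.86 [163.4, 146.5, 66.0, 75.4] 3183 [195.4 183.8] [array([195.2, 183.2]), array([69.6, 57.1]), np.float64(79.2)]
top heater 0.84 [327.4, 269.1, 80.5, 91.9] 4312 [365.3 312.6] [array([365.5, 312.6]), array([76. , 58.5]), np.float64(62.4)]
top heater 0.75 [150.0, 243.3, 65.2, 75.1] 4255 [180.9 281.4] [array([180.7, 281.4]), array([69.7, 62.3]), np.float64(87.5)]
top stand 0.58 [270.9, 187.9, 28.1, 30.8] 480 [282.2 203.4] [array([282.8, 203.1]), array([25.3, 27.1]), np.float64(17.5)]
top plate 0.66 [311.4, 153.9, 44.5, 49.1] 1769 [334.  177.9] [array([333.8, 178.2]), array([39.2, 46.4]), np.float64(9.0)]
top rod 0.53 [275.0, 195.7, 14.6, 15.7] 167 [283.6 201.4] [array([283.5, 201.5]), array([13., 13.]), np.float64(90.0)]
top block 0.81 [183.3, 165.0, 26.2, 31.2] 689 [194.3 182. ] [array([194.3, 182. ]), array([32. , 22.2]), np.float64(78.7)]
top core_top 0.71 [180.8, 167.2, 24.3, 31.0] 636 [194.6 181.8] [array([194.4, 182.1]), array([30.9, 21.4]), np.float64(79.2)]
top reagent 0.88 [105.4, 209.8, 33.4, 24.6] 512 [121.3 221. ] [array([121., 221.]), array([20., 30.]), np.float
[... 2285 characters left out ...]
 604 [448.9 295.3] [array([442.1, 297.3]), array([27. , 44.5]), np.float64(65.7)]
side vial 0.67 [263.0, 275.5, 9.4, 28.4] 363 [269.6 289.2] [array([269.5, 289.5]), array([27., 13.]), np.float64(90.0)]
side vial 0.63 [267.8, 261.8, 17.3, 18.8] 249 [275.7 268.3] [array([275.2, 269.6]), array([23.5, 12.7]), np.float64(86.2)]
side vial2 0.67 [263.0, 275.5, 9.4, 28.4] 363 [269.6 289.2] [array([269.5, 289.5]), array([27., 13.]), np.float64(90.0)]
side vial2 0.63 [267.8, 261.8, 17.3, 18.8] 249 [275.7 268.3] [array([275.2, 269.6]), array([23.5, 12.7]), np.float64(86.2)]
side tipbox 0.94 [287.8, 326.7, 96.4, 93.2] 5817 [335.7 372.6] [array([336.2, 370.8]), array([73.2, 89.3]), np.float64(56.3)]
1.45
```

```bash
python3 - <<'E'
from h import *
c=cam("top"); 
def rectpose(name,z,k=0):
    m=np.load(f"m_top_{name}_{k}.npy"); ys,xs=np.nonzero(m)
    b=cv2.boxPoints(cv2.minAreaRect(np.c_[xs,ys].astype(np.float32)))
    P=ray(b,z,c)[:,:2]
    e=[P[1]-P[0],P[2]-P[1]]
    print(name,"ctr",np.round(P.mean(0),4),"sides",[round(np.linalg.norm(v),4) for v in e],"ang",[round(np.arctan2(v[1],v[0])%np.pi,3) for v in e])
rectpose("heater",.08);rectpose("block",.08);rectpose("plate",.01);rectpose("stand",.045);rectpose("rod",.089)
for t,z in [("reagent",.11),("beaker",.085),("sandglass",.084),("vial",.05),("tipbox",.055)]: rectpose(t,z)
print(ray([[324,232],[341,242]],.05,c))
# zoom pics
im=ctrl.grab_frame("top")
cv2.imwrite("pics/topz.png",cv2.resize(im[130:250,150:360,::-1],None,fx=3.8,fy=3.8,interpolation=cv2.INTER_CUBIC))
E
```

```text
heater ctr [0.5336 0.1716] sides [np.float64(0.1455), np.float64(0.1805)] ang [np.float64(1.801), np.float64(0.226)]
block ctr [0.5359 0.1741] sides [np.float64(0.0562), np.float64(0.0828)] ang [np.float64(1.808), np.float64(0.24)]
plate ctr [ 0.5708 -0.1964] sides [np.float64(0.1305), np.float64(0.1098)] ang [np.float64(3.005), np.float64(1.449)]
stand ctr [ 0.493 -0.055] sides [np.float64(0.0723), np.float64(0.0673)] ang [np.float64(2.867), np.float64(1.295)]
rod ctr [ 0.4921 -0.0545] sides [np.float64(0.0331), np.float64(0.0332)] ang [np.float64(1.604), np.float64(0.025)]
reagent ctr [0.4294 0.3412] sides [np.float64(0.0724), np.float64(0.0488)] ang [np.float64(1.602), np.float64(0.062)]
beaker ctr [0.7199 0.0371] sides [np.float64(0.0651), np.float64(0.0831)] ang [np.float64(1.614), np.float64(0.032)]
sandglass ctr [ 0.6592 -0.3435] sides [np.float64(0.0734), np.float64(0.0446)] ang [np.float64(2.38), np.float64(0.799)]
vial ctr [ 0.3956 -0.2091] sides [np.float64(0.0263), np.float64(0.0259)] ang [np.float64(2.372), np.float64(0.811)]
tipbox ctr [ 0.4415 -0.3933] sides [np.float64(0.1005), np.float64(0.1203)] ang [np.float64(1.817), np.float64(0.215)]
[[ 0.41925337 -0.16510799  0.05      ]
 [ 0.39429626 -0.21046484  0.05      ]]
```

View pics/topz.png

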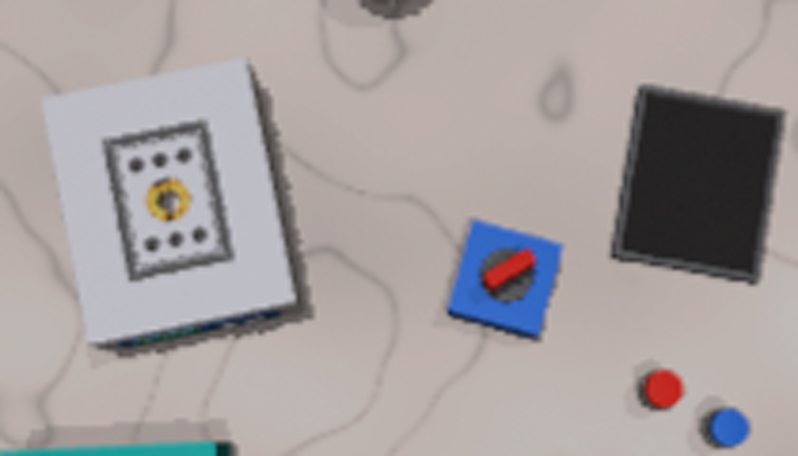

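The crop shows the brass core at zoom (168,200), the rod grip running from (487,283) to (533,257) (yaw about -1.06), and the plate centred at (697,183). I'll go over the block first for a close look at the slot.

```bash
python3 -m handwheel '[85,28.5,-28.4,0,0,0,0,85,28.5,-28.4,0,0,0,0,85,28.5,-28.4,0,0,0,0,85,28.5,-28.4,0,0,0,0,85,28.5,-28.4,0,0,0,0,85,28.5,-28.4,0,0,0,0,85,28.5,-28.4,0,0,0,0,85,28.5,-28.4,0,0,0,0]' 40
python3 -m handwheel '[85,28.5,-28.4,0,0,0,0,85,28.5,-28.4,-10,0,0,0,85,28.5,-28.4,-14,0,0,0,85,28.5,-28.4,-15,0,0,0,85,0,0,0,0,0,0,85,0,0,0,0,0,0,85,0,0,0,0,0,0,85,0,0,0,0,0,0]'
python3 - <<'E'
from h import *
import json
p=ctrl.camera_params("wrist"); im=ctrl.grab_frame("wrist"); np.save("w1.npy",im)
np.savez("w1p.npz",**p); cv2.imwrite("pics/w1.png",im[:,:,::-1])
s=ctrl.read_state(); print(s['time_s'],s['position'],s['orientation'])
r=ctrl.regions_of("wrist","core_top")
for k in r: print(k['score'],k['extent'])
E
```

```text
time_s: 2.17
position: [0.4233, 0.2857, 0.1999]
orientation: [[-0.936, 0.353, 0.0], [0.353, 0.936, 0.0], [-0.0, 0.0, -1.0]]
contact_force: [1.6, 0.9, 0.1]
gripper_width: 0.0849
time_s: 2.83
position: [0.5343, 0.1762, 0.1621]
orientation: [[-0.936, 0.352, 0.001], [0.352, 0.936, 0.0], [-0.001, 0.001, -1.0]]
contact_force: [-0.5, -0.0, -0.5]
gripper_width: 0.0851
2.8833 [0.53430715 0.17630972 0.16221717] [[-9.36150276e-01  3.51598293e-01  1.14092312e-03]
 [ 3.51598889e-01  9.36150675e-01  3.65795826e-04]
 [-9.39462760e-04  7.43587164e-04 -9.99999282e-01]]
0.89 [220.8, 134.8, 123.1, 121.8]
```

View pics/w1.png

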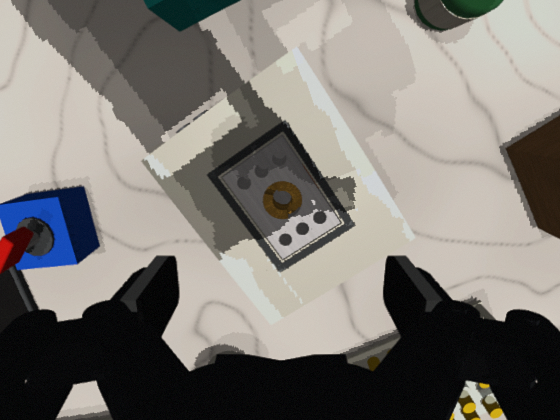

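```bash
python3 - <<'E'
from h import *
im=np.load("w1.npy"); P=dict(np.load("w1p.npz")); c=cam("wrist",P)
# rectify the z=0.08 plane around approx centre, world-aligned: up=+x, left=+y, 0.2mm/px
x0,y0=.535,.175
g=np.mgrid[0:500,0:500]
W=np.stack([x0+(250-g[0])*.00024,y0+(250-g[1])*.00024,np.full(g[0].shape,.08)],-1)
uv=proj(W,c).reshape(500,500,2).astype(np.float32)
o=cv2.remap(im,uv,None,cv2.INTER_CUBIC)
np.save("w1rect.npy",o)
o=np.clip((o/255.)**.55*255,0,255).astype(np.uint8)
cv2.imwrite("pics/w1r.png",o[:,:,::-1])
cv2.imwrite("pics/w1rz.png",cv2.resize(o[150:350,150:350,::-1],None,fx=3,fy=3,interpolation=cv2.INTER_CUBIC))
E
```

```text
(no output)
```

View pics/w1r.png

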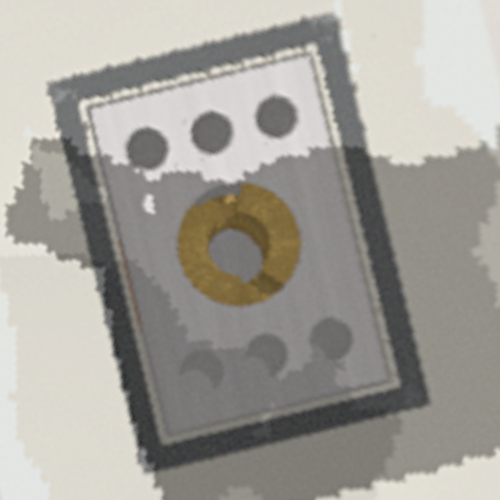

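View pics/w1rz.png

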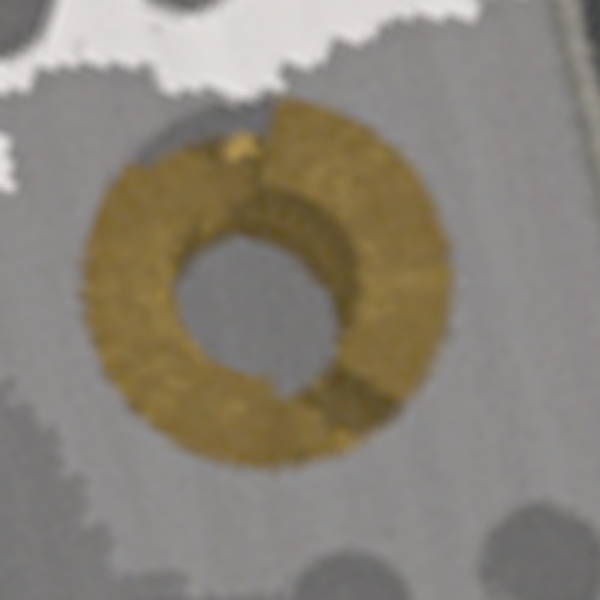

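The rectified view puts the core centre near world (0.536, 0.1775). The slot sector spans roughly yaw 0 to 0.8, so its middle is about 0.4. I'll check that with a polar unwarp and move over the rod.

```bash
python3 -m handwheel '[85,-5.3,-29,1,0,0,-0.0875,85,-5.3,-29,1,0,0,-0.0875,85,-5.3,-29,1,0,0,-0.0875,85,-5.3,-29,1,0,0,-0.0875,85,-5.3,-29,1,0,0,-0.0875,85,-5.3,-29,1,0,0,-0.0875,85,-5.3,-29,1,0,0,-0.0875,85,-5.3,-29,1,0,0,-0.0875]'
python3 -m handwheel '[85,0,0,0,0,0,0,85,0,0,0,0,0,0,85,0,0,0,0,0,0,85,0,0,0,0,0,0,85,0,0,0,0,0,0,85,0,0,0,0,0,0,85,0,0,0,0,0,0,85,0,0,0,0,0,0]'
python3 - <<'E'
from h import *
o=np.load("w1rect.npy"); o=np.clip((o/255.)**.55*255,0,255).astype(np.uint8)
x=cv2.warpPolar(o,(400,720),(239.3,244.5),80,cv2.INTER_CUBIC)  # rows: angle cw from +col axis (image)
# image angle a (from +col toward +row): dx=-sin a, dy=-cos a ; yaw=atan2(-cos a,-sin a)= -a-pi/2
cv2.imwrite("pics/pol.png",x[:600,:,::-1])
p=ctrl.camera_params("wrist"); im=ctrl.grab_frame("wrist"); np.save("w2.npy",im); np.savez("w2p.npz",**p)
cv2.imwrite("pics/w2.png",im[:,:,::-1])
s=ctrl.read_state(); print(s['position'],s['orientation'])
c=cam("wrist",p)
x0,y0=.492,-.055
g=np.mgrid[0:600,0:600]
W=np.stack([x0+(300-g[0])*.00016,y0+(300-g[1])*.00016,np.full(g[0].shape,.093)],-1)
o=cv2.remap(im,proj(W,c).reshape(600,600,2).astype(np.float32),None,cv2.INTER_CUBIC)
cv2.imwrite("pics/w2r.png",np.clip((o/255.)**.6*255,0,255)[:,:,::-1])
E
```

```text
time_s: 3.6
position: [0.4919, -0.0573, 0.1701]
orientation: [[-0.486, 0.874, 0.001], [0.874, 0.486, -0.0], [-0.001, 0.001, -1.0]]
contact_force: [-0.4, -0.1, -0.4]
gripper_width: 0.0853
time_s: 4.27
position: [0.4923, -0.0564, 0.1694]
orientation: [[-0.489, 0.872, -0.0], [0.872, 0.489, 0.0], [0.0, -0.0, -1.0]]
contact_force: [0.1, -0.8, 1.4]
gripper_width: 0.085
[ 0.49230634 -0.05654379  0.16941907] [[-4.88563426e-01  8.72528382e-01 -4.39790711e-05]
 [ 8.72528381e-01  4.88563427e-01  3.83621860e-05]
 [ 5.49586618e-05 -1.96306267e-05 -9.99999998e-01]][ WARN:0@2.091] global loadsave.cpp:1063 imwrite_ Unsupported depth image for selected encoder is fallbacked to CV_8U.
```

View pics/pol.png

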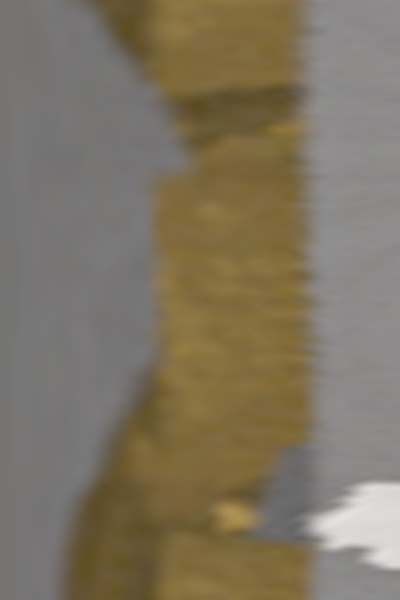

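View pics/w2.png

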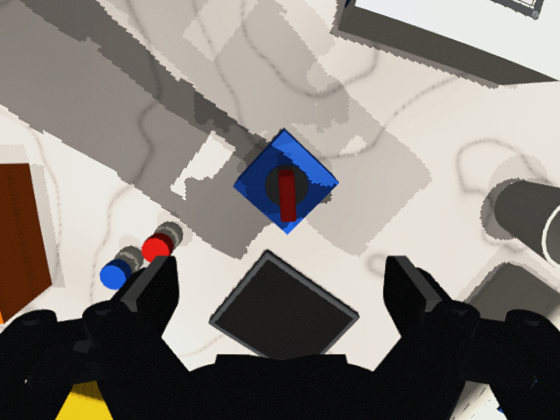

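View pics/w2r.png

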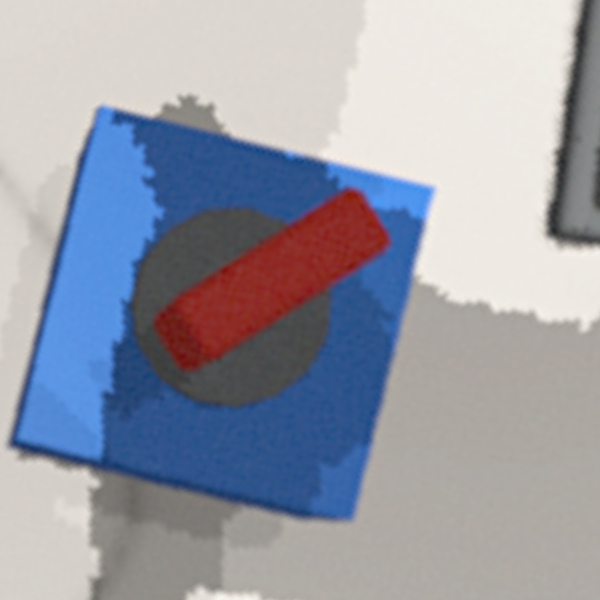

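```bash
cat >> h.py <<'E'
def rect(im,c,x0,y0,z,mm,N=600):
    g=np.mgrid[0:N,0:N]
    W=np.stack([x0+(N/2-g[0])*mm*1e-3,y0+(N/2-g[1])*mm*1e-3,np.full(g[0].shape,z)],-1)
    return cv2.remap(im,proj(W,c).reshape(N,N,2).astype(np.float32),None,cv2.INTER_CUBIC)
E
python3 - <<'E'
from h import *
im=np.load("w2.npy"); P=dict(np.load("w2p.npz")); c=cam("wrist",P)
o=rect(im,c,.492,-.055,.093,.16).astype(int)
red=(o[:,:,0]>2*o[:,:,1]+20)&(o[:,:,0]>60)
print(np.histogram(o[:,:,0][red],12))
for th in (60,85,100):
    m=red&(o[:,:,0]>th); m=cv2.morphologyEx(m.astype(np.uint8),cv2.MORPH_OPEN,np.ones((5,5)))
    ys,xs=np.nonzero(m); r=cv2.minAreaRect(np.c_[xs,ys].astype(np.float32)); b=cv2.boxPoints(r)
    ctr=b.mean(0); print(th,r,"world",.492+(300-ctr[1])*.00016,-.055+(300-ctr[0])*.00016)
    e=b[1]-b[0],b[2]-b[1]; e=max(e,key=np.linalg.norm); print("yaw",np.arctan2(-e[0],-e[1]))
# flange: dark, z .049
o2=rect(im,c,.492,-.055,.049,.16)
cv2.imwrite("pics/w2f.png",np.clip((o2/255.)**.6*255,0,255).astype(np.uint8)[:,:,::-1])
E
```

```text
(array([1351,  367,  267,  268,  389,  347,  417,  523,  957, 1432, 7478,
       3229]), array([ 61.  ,  64.25,  67.5 ,  70.75,  74.  ,  77.25,  80.5 ,  83.75,
        87.  ,  90.25,  93.5 ,  96.75, 100.  ]))
60 ((270.84307861328125, 279.74188232421875), (73.23601531982422, 245.8954315185547), 57.75002670288086) world 0.4952413 -0.050334893
yaw -1.0079283
85 ((283.0283508300781, 271.5443115234375), (64.83649444580078, 214.6787872314453), 57.35536193847656) world 0.4965529 -0.052284535
yaw -1.0010399
100 ((0.0, 0.0), (0.0, 0.0), 0.0) world 0.54 -0.0069999993
yaw -3.1415927
```

View pics/w2f.png

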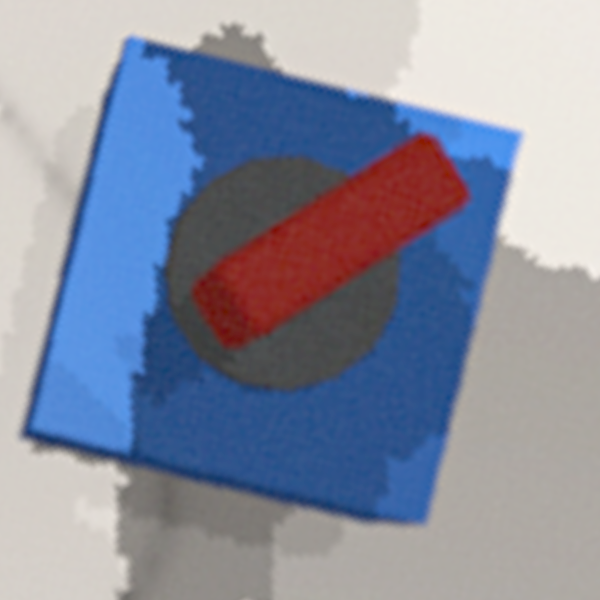

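The flange and grip agree: rod at (0.4965, -0.0522), x-yaw about -1.003. The slot is at yaw about 0.42. Next I align and descend to the grip.

```bash
python3 -m handwheel '[85,4.2,4.2,0,0,0,0.057,85,0,0,-10,0,0,0,85,0,0,-18,0,0,0,85,0,0,-20,0,0,0,85,0,0,-20,0,0,0,85,0,0,-20,0,0,0,85,0,0,-12,0,0,0,85,0,0,-5,0,0,0]'
python3 -m handwheel '[85,0,0,-4,0,0,0,85,0,0,0,0,0,0,85,0,0,0,0,0,0,85,0,0,0,0,0,0,85,0,0,0,0,0,0,85,0,0,0,0,0,0,85,0,0,0,0,0,0,85,0,0,0,0,0,0]'
python3 - <<'E'
from h import *
p=ctrl.camera_params("wrist"); im=ctrl.grab_frame("wrist"); np.save("w3.npy",im); np.savez("w3p.npz",**p)
cv2.imwrite("pics/w3.png",np.clip((im/255.)**.6*255,0,255).astype(np.uint8)[:,:,::-1])
for i in range(4):
    s=ctrl.read_state(); print(s['position'],s['orientation'][:2,1],s['contact_force'],s['ft_torque']); ctrl.grab_frame("side") if i<3 else 0
E
```

```text
time_s: 4.98
position: [0.4952, -0.0524, 0.0619]
orientation: [[-0.536, 0.844, -0.003], [0.844, 0.536, 0.001], [0.002, -0.002, -1.0]]
contact_force: [-0.1, -0.7, -0.9]
gripper_width: 0.0853
time_s: 5.65
position: [0.4966, -0.0526, 0.0606]
orientation: [[-0.537, 0.844, 0.0], [0.844, 0.537, -0.0], [-0.0, 0.0, -1.0]]
contact_force: [0.5, 0.3, -1.1]
gripper_width: 0.085
[ 0.4965395  -0.05255423  0.06055038] [0.84352058 0.53709684] [-0.08006367  0.19071922  0.13795186] [ 0.02029852 -0.02591359  0.03517682]
[ 0.49654577 -0.05255871  0.06053063] [0.84352253 0.53709378] [-0.44061293 -0.62433509 -0.16848895] [ 0.00859468 -0.01625765 -0.00411603]
[ 0.49650149 -0.05256387  0.06048825] [0.84351069 0.53711239] [-0.48149762 -0.5594957  -0.58578568] [-0.00923349  0.03426762  0.02694062]
[ 0.496491   -0.05253939  0.06044258] [0.84349641 0.53713481] [ 1.45622519 -0.38312069 -0.10159071] [-0.02435988 -0.02331417 -0.02770419]
```

View pics/w3.png

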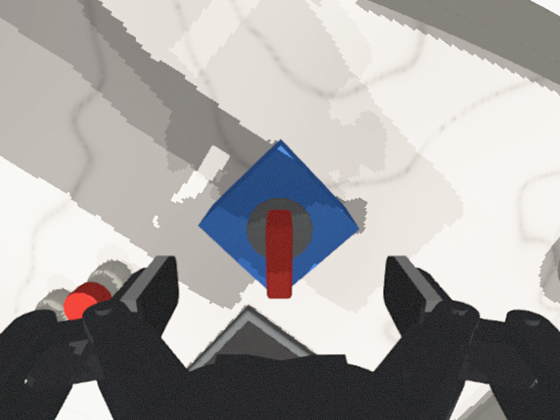

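The grip sits at column 280, centred between the pads (177 and 385). I'll close on it.

```bash
python3 -m handwheel '[5,0,0,0,0,0,0,5,0,0,0,0,0,0,5,0,0,0,0,0,0,5,0,0,0,0,0,0,5,0,0,0,0,0,0,5,0,0,0,0,0,0,5,0,0,0,0,0,0,5,0,0,0,0,0,0]' 60
python3 - <<'E'
from h import *
s=ctrl.read_state(); print(s['position'],s['contact_force'],s['ft_torque'],s['gripper_width'])
E
```

```text
time_s: 6.52
position: [0.4965, -0.0526, 0.0606]
orientation: [[-0.537, 0.844, 0.0], [0.844, 0.537, -0.0], [-0.0, 0.0, -1.0]]
contact_force: [-1.0, 0.4, 2.7]
gripper_width: 0.0074
[ 0.49654164 -0.05261688  0.06059495] [-0.95949265  0.35348568  2.72015035] [-0.06450868  0.20490573  0.02442926] 0.007419927037657691
```

```bash
python3 - <<'E'
from h import *
p=ctrl.camera_params("wrist"); im=ctrl.grab_frame("wrist"); np.save("w4.npy",im); np.savez("w4p.npz",**p)
cv2.imwrite("pics/w4.png",np.clip((im/255.)**.6*255,0,255).astype(np.uint8)[:,:,::-1])
s=ctrl.read_state(); print(s['position'],s['contact_force'],s['ft_torque'],s['gripper_width'])
E
```

```text
[ 0.49655341 -0.0526068   0.06058752] [-1.18113378 -0.72763136  3.85464128] [-0.10063378  0.20167428 -0.03316809] 0.007278221923032272
```

View pics/w4.png

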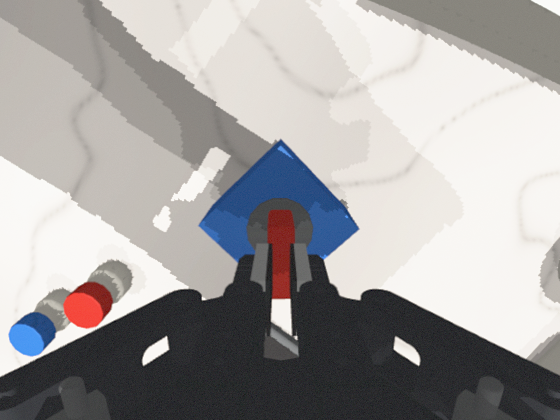

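The red grip is pinched between the pads at (280,270); the width reads low, likely from pad give. Lifting.

```bash
python3 -m handwheel '[5,0,0,3,0,0,0,5,0,0,6,0,0,0,5,0,0,12,0,0,0,5,0,0,17,0,0,0,5,0,0,20,0,0,0,5,0,0,20,0,0,0,5,0,0,18,0,0,0,5,0,0,9,0,0,0]'
python3 - <<'E'
from h import *
p=ctrl.camera_params("wrist"); im=ctrl.grab_frame("wrist"); np.save("w5.npy",im); np.savez("w5p.npz",**p)
cv2.imwrite("pics/w5.png",np.clip((im/255.)**.6*255,0,255).astype(np.uint8)[:,:,::-1])
im=ctrl.grab_frame("side");np.save("s5.npy",im)
cv2.imwrite("pics/s5.png",cv2.resize(im[110:310,200:420,::-1],None,fx=3,fy=3,interpolation=cv2.INTER_CUBIC))
s=ctrl.read_state(); print(s['position'],s['contact_force'],s['ft_torque'],s['gripper_width'])
E
```

```text
time_s: 7.23
position: [0.4971, -0.0526, 0.168]
orientation: [[-0.537, 0.843, 0.003], [0.843, 0.537, -0.0], [-0.002, 0.002, -1.0]]
contact_force: [-0.2, -0.3, -1.0]
gripper_width: 0.0072
[ 0.49706211 -0.05261549  0.16680423] [ 0.00274034 -0.37654802 -1.6453391 ] [-0.01835415 -0.04364158 -0.02621556] 0.007060796124962653
```

View pics/w5.png

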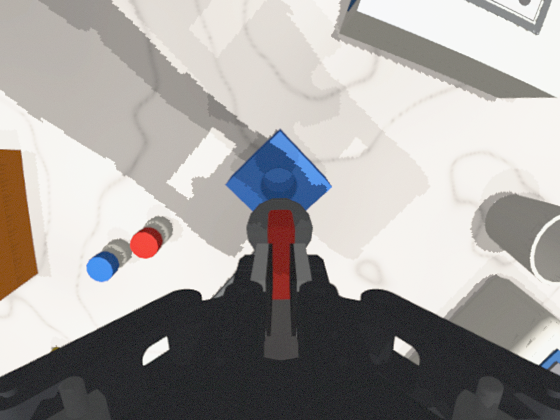

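View pics/s5.png

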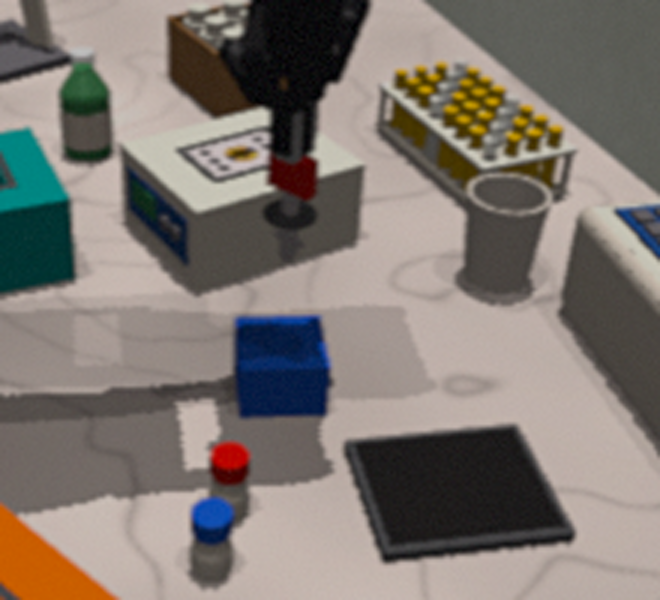

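```bash
python3 - <<'E'
from h import *
im=np.load("w5.npy"); P=dict(np.load("w5p.npz")); c=cam("wrist",P)
im=np.clip((im/255.)**.6*255,0,255).astype(np.uint8)
o=rect(im,c,.49706,-.05262,.1555,.1)
cv2.circle(o,(300,300),190,(255,255,0),1); cv2.circle(o,(300,300),2,(255,255,0),-1)
cv2.imwrite("pics/w5f.png",o[:,:,::-1])
E
```

```text
(no output)
```

View pics/w5f.png

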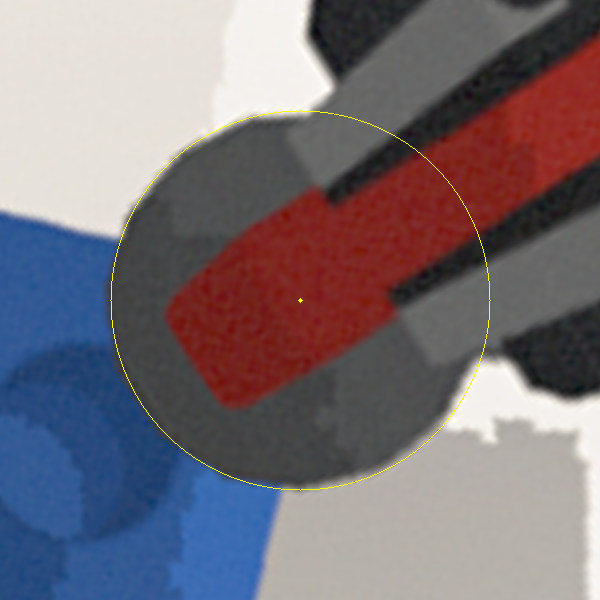

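The flange circle centres on the TCP within 0.3 mm, so the rod axis equals the tool axis and the wrist calibration holds. Now over the core, turned so the pin lies along the slot (+1.424 rad).

```bash
python3 -m handwheel '[5,3.3,19.2,0,0,0,0.1187,5,3.3,19.2,0,0,0,0.1187,5,3.3,19.2,0,0,0,0.1187,5,3.3,19.2,0,0,0,0.1187,5,3.3,19.2,0,0,0,0.1187,5,3.3,19.2,0,0,0,0.1187,5,3.3,19.2,0,0,0,0.1187,5,3.3,19.2,0,0,0,0.1187]'
python3 -m handwheel '[5,3.3,19.2,0,0,0,0.1187,5,3.3,19.2,0,0,0,0.1187,5,3.3,19.2,0,0,0,0.1187,5,3.3,19.2,0,0,0,0.1187,5,0,0,0,0,0,0,5,0,0,0,0,0,0,5,0,0,0,0,0,0,5,0,0,0,0,0,0]'
python3 - <<'E'
from h import *
ctrl.grab_frame("top")
p=ctrl.camera_params("wrist"); im=ctrl.grab_frame("wrist"); np.save("w6.npy",im); np.savez("w6p.npz",**p)
s=ctrl.read_state(); print(s['position'],s['orientation'],s['contact_force'],s['ft_torque'])
print("tool y yaw",np.arctan2(*s['orientation'][[1,0],1]))
c=cam("wrist",p)
o=rect(np.clip((im/255.)**.55*255,0,255).astype(np.uint8),c,.535,.175,.08,.2)
cv2.imwrite("pics/w6.png",im[:,:,::-1]); cv2.imwrite("pics/w6r.png",o[:,:,::-1])
E
```

```text
time_s: 8.0
position: [0.5224, 0.102, 0.1639]
orientation: [[-0.999, 0.048, -0.002], [0.048, 0.999, -0.0], [0.002, -0.0, -1.0]]
contact_force: [0.7, -1.3, -0.9]
gripper_width: 0.0071
time_s: 8.67
position: [0.5359, 0.1771, 0.1649]
orientation: [[-0.914, -0.406, -0.001], [-0.406, 0.914, -0.0], [0.001, 0.0, -1.0]]
contact_force: [0.6, 0.1, -0.0]
gripper_width: 0.0074
[0.53606252 0.17714034 0.16529736] [[-9.13590071e-01 -4.06636392e-01 -1.66591021e-04]
 [-4.06636372e-01  9.13590084e-01 -1.39066896e-04]
 [ 2.08745565e-04 -5.93081667e-05 -9.99999976e-01]] [ 0.66873067 -0.83107217 -1.83004251] [ 0.02896712 -0.03731335  0.02348028]
tool y yaw 1.9895656119758998
```

View pics/w6.png

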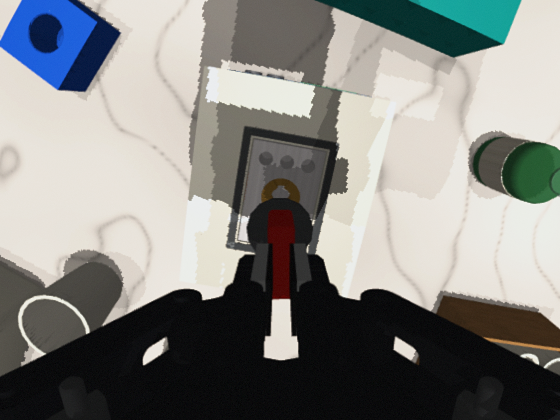

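View pics/w6r.png

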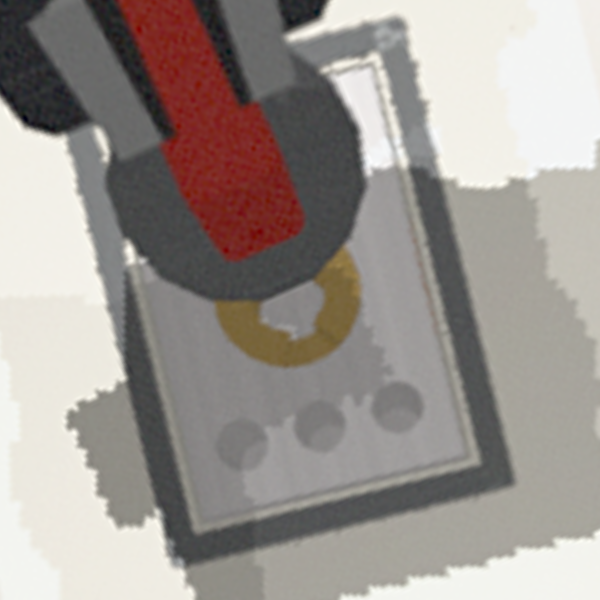

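The ring centre in this second view is (0.5364, 0.1774), in agreement with the first. I'll shift 0.3/0.4 mm and lower in, checking force.

```bash
python3 -m handwheel '[5,0.3,0.4,-10,0,0,0,5,0,0,-13,0,0,0,5,0,0,-7,0,0,0,5,0,0,-2,0,0,0,5,0,0,-2,0,0,0,5,0,0,-2,0,0,0,5,0,0,-1,0,0,0,5,0,0,-1,0,0,0]'
python3 - <<'E'
from h import *
s=ctrl.read_state(); print(s['position'],s['contact_force'],s['ft_torque'])
E
```

```text
time_s: 9.43
position: [0.5366, 0.1783, 0.1277]
orientation: [[-0.913, -0.408, 0.001], [-0.408, 0.913, 0.0], [-0.001, -0.0, -1.0]]
contact_force: [-0.3, 0.7, -0.2]
gripper_width: 0.0075
[0.53655867 0.17829002 0.12769797] [-0.32277538  0.73096565 -0.20026082] [ 0.0528851  -0.01198006 -0.03307857]
```

```bash
python3 -m handwheel '[5,0,-0.5,0,0,0,0,5,0,0,-1,0,0,0,5,0,0,-1.5,0,0,0,5,0,0,-1.5,0,0,0,5,0,0,-1.5,0,0,0,5,0,0,-1.5,0,0,0,5,0,0,-1,0,0,0,5,0,0,-1,0,0,0]'
python3 - <<'E'
from h import *
s=ctrl.read_state(); print(s['position'],s['contact_force'],s['ft_torque'])
E
```

```text
time_s: 10.1
position: [0.5364, 0.1777, 0.1183]
orientation: [[-0.913, -0.408, -0.0], [-0.408, 0.913, -0.0], [0.0, -0.0, -1.0]]
contact_force: [0.7, -0.6, -1.1]
gripper_width: 0.0076
[0.53638765 0.17774127 0.11827803] [ 0.66400605 -0.59055448 -1.11222699] [-0.00244118  0.02179126 -0.00712634]
```

The rod is in the hole with no contact; now past the height where the pin would ride on the face (TCP 0.116).

```bash
python3 -m handwheel '[5,0,0,-0.7,0,0,0,5,0,0,-0.7,0,0,0,5,0,0,-0.7,0,0,0,5,0,0,-0.7,0,0,0,5,0,0,-0.7,0,0,0,5,0,0,0,0,0,0,5,0,0,0,0,0,0,5,0,0,0,0,0,0]'
python3 - <<'E'
from h import *
s=ctrl.read_state(); print(s['position'],s['contact_force'],s['ft_torque'])
E
```

```text
time_s: 10.77
position: [0.5364, 0.1778, 0.115]
orientation: [[-0.913, -0.408, 0.0], [-0.408, 0.913, 0.0], [-0.0, -0.0, -1.0]]
contact_force: [-0.2, -0.6, -1.4]
gripper_width: 0.0072
[0.53640632 0.17775462 0.11495876] [-0.1761774  -0.64878516 -1.44798228] [ 0.04138334  0.00495799 -0.0723554 ]
```

```bash
python3 -m handwheel '[5,0,0,-0.7,0,0,0,5,0,0,-0.7,0,0,0,5,0,0,-0.7,0,0,0,5,0,0,-0.7,0,0,0,5,0,0,-0.7,0,0,0,5,0,0,-0.5,0,0,0,5,0,0,0,0,0,0,5,0,0,0,0,0,0]'
python3 - <<'E'
from h import *
s=ctrl.read_state(); print(s['position'],s['contact_force'],s['ft_torque'])
E
```

```text
time_s: 11.43
position: [0.5364, 0.1777, 0.1109]
orientation: [[-0.913, -0.408, -0.0], [-0.408, 0.913, -0.0], [0.0, -0.0, -1.0]]
contact_force: [-1.0, 0.0, -1.5]
gripper_width: 0.0075
[0.53636413 0.17772021 0.11086641] [-1.04618625  0.00517069 -1.50399712] [ 0.05738308 -0.00390335  0.01210199]
```

It drops freely, 5 mm below the riding height, so the pin is in the slot. I'll go down to the entry floor (TCP about 0.107).

```bash
python3 -m handwheel '[5,0,0,-0.7,0,0,0,5,0,0,-0.7,0,0,0,5,0,0,-0.6,0,0,0,5,0,0,-0.5,0,0,0,5,0,0,-0.4,0,0,0,5,0,0,-0.3,0,0,0,5,0,0,-0.3,0,0,0,5,0,0,0,0,0,0]'
python3 - <<'E'
from h import *
s=ctrl.read_state(); print(s['position'],s['contact_force'],s['ft_torque'])
E
```

```text
time_s: 12.1
position: [0.5364, 0.1777, 0.1074]
orientation: [[-0.913, -0.408, -0.0], [-0.408, 0.913, -0.0], [0.0, -0.0, -1.0]]
contact_force: [0.6, -0.2, -0.9]
gripper_width: 0.0075
[0.53635627 0.17772228 0.10735081] [ 0.62713963 -0.1908111  -0.85131093] [ 0.05776394 -0.00280911 -0.03580599]
```

```bash
python3 -m handwheel '[5,0,0,-0.2,0,0,0,5,0,0,-0.2,0,0,0,5,0,0,-0.2,0,0,0,5,0,0,-0.2,0,0,0,5,0,0,0,0,0,0,5,0,0,0,0,0,0,5,0,0,0,0,0,0,5,0,0,0,0,0,0]'
python3 - <<'E'
from h import *
s=ctrl.read_state(); print(s['position'],s['contact_force'],s['ft_torque'])
E
```

```text
time_s: 12.77
position: [0.5365, 0.1778, 0.1067]
orientation: [[-0.913, -0.408, 0.0], [-0.408, 0.913, 0.0], [-0.0, -0.0, -1.0]]
contact_force: [-0.6, -0.6, 1.5]
gripper_width: 0.0073
[0.53646715 0.17776664 0.1067326 ] [-0.55240911 -0.56512666  1.50537482] [0.07042653 0.03155827 0.04876077]
```

```bash
python3 -m handwheel '[5,0,0,-0.2,0,0,0,5,0,0,-0.2,0,0,0,5,0,0,0,0,0,0,5,0,0,0,0,0,0,5,0,0,0,0,0,0,5,0,0,0,0,0,0,5,0,0,0,0,0,0,5,0,0,0,0,0,0]'
python3 - <<'E'
from h import *
for i in range(3):
    s=ctrl.read_state(); print(s['position'],s['contact_force'],s['ft_torque']); ctrl.grab_frame("top")
E
```

```text
time_s: 13.43
position: [0.5365, 0.1778, 0.1065]
orientation: [[-0.913, -0.408, 0.0], [-0.408, 0.913, 0.0], [-0.0, -0.0, -1.0]]
contact_force: [-0.1, -0.4, 4.3]
gripper_width: 0.007
[0.53652252 0.17777951 0.10646408] [-0.14667041 -0.41560531  4.32430648] [-0.02162028  0.09935898 -0.06302556]
[0.53653015 0.17778834 0.10646991] [-0.70315514 -0.21454508  4.49761622] [0.02255193 0.07974702 0.02183712]
[0.53653865 0.17778166 0.1064654 ] [-0.17831403 -0.08556865  5.00188931] [ 0.01934617  0.05903734 -0.05333388]
```

The floor is found at TCP z about 0.1066 with 4-5 N, which matches the predicted 0.1071. I'll back off 0.6 mm and start turning clockwise, letting the rod down 3.46 mm/rad.

```bash
python3 -m handwheel '[5,0,0,0.3,0,0,0,5,0,0,0.3,0,0,0,5,0,0,-0.14,0,0,-0.04,5,0,0,-0.14,0,0,-0.04,5,0,0,-0.14,0,0,-0.04,5,0,0,-0.14,0,0,-0.04,5,0,0,-0.14,0,0,-0.04,5,0,0,0,0,0,0]'
python3 - <<'E'
from h import *
for i in range(3):
    s=ctrl.read_state(); print(s['position'],np.arctan2(*s['orientation'][[1,0],1]),s['contact_force'],s['ft_torque']); ctrl.grab_frame("top")
E
```

```text
time_s: 14.25
position: [0.5364, 0.1778, 0.1064]
orientation: [[-0.976, -0.216, 0.0], [-0.216, 0.976, 0.0], [-0.0, 0.0, -1.0]]
contact_force: [-0.6, -0.5, 5.7]
gripper_width: 0.0073
[0.53644455 0.17781829 0.1063564 ] 1.788848497067713 [-0.62949414 -0.46806803  5.6837622 ] [ 0.06630897  0.16597255 -0.02210049]
[0.53646024 0.17780475 0.10637149] 1.7907267689727946 [-1.84563778  0.33365041  5.6812603 ] [ 0.06871522  0.15545138 -0.04973957]
[0.53646744 0.17782542 0.1064027 ] 1.7912728957570307 [-1.4167656   0.23106816  6.08940035] [0.07920958 0.16860475 0.0245144 ]
```

```bash
python3 -m handwheel '[5,0,0,0.2,0,0,0,5,0,0,0,0,0,-0.04,5,0,0,0,0,0,-0.04,5,0,0,0,0,0,-0.04,5,0,0,0,0,0,-0.04,5,0,0,0,0,0,0,5,0,0,0,0,0,0,5,0,0,0,0,0,0]'
python3 - <<'E'
from h import *
for i in range(3):
    s=ctrl.read_state(); print(s['position'],np.arctan2(*s['orientation'][[1,0],1]),s['contact_force'],s['ft_torque']); ctrl.grab_frame("top")
E
```

```text
time_s: 15.07
position: [0.5363, 0.1777, 0.1063]
orientation: [[-0.998, -0.062, -0.0], [-0.062, 0.998, -0.0], [0.0, -0.0, -1.0]]
contact_force: [-0.7, 0.9, 3.3]
gripper_width: 0.0076
[0.53632328 0.17773491 0.1062587 ] 1.6327439820770102 [-0.65813782  0.86982058  3.34174958] [0.07498821 0.12215042 0.00756254]
[0.53633818 0.17773269 0.10627845] 1.6324897741943911 [-1.17256984  0.31632868  2.88547487] [ 0.10486219  0.08097967 -0.01615455]
[0.53634998 0.17776155 0.10628541] 1.6322671829314621 [-1.56709521  0.50100668  1.9717069 ] [0.08766954 0.14088796 0.01206935]
```

```bash
python3 -m handwheel '[5,0,0,-0.1,0,0,-0.04,5,0,0,-0.1,0,0,-0.04,5,0,0,-0.14,0,0,-0.04,5,0,0,-0.14,0,0,-0.04,5,0,0,-0.14,0,0,-0.04,5,0,0,0,0,0,0,5,0,0,0,0,0,0,5,0,0,0,0,0,0]'
python3 - <<'E'
from h import *
for i in range(3):
    s=ctrl.read_state(); print(s['position'],np.arctan2(*s['orientation'][[1,0],1]),s['contact_force'],s['ft_torque']); ctrl.grab_frame("top")
E
```

```text
time_s: 15.88
position: [0.5363, 0.1777, 0.1055]
orientation: [[-0.991, 0.137, -0.0], [0.137, 0.991, -0.0], [0.0, -0.0, -1.0]]
contact_force: [-0.1, -0.7, 0.5]
gripper_width: 0.0075
[0.53630324 0.17768877 0.10552908] 1.4329099654955333 [-0.10983361 -0.68087966  0.45027656] [-0.00509815 -0.04811338  0.00250697]
[0.53631877 0.17769897 0.10556652] 1.43261630894035 [-0.47243453  0.00173875  1.21470342] [-0.04611578 -0.0690541  -0.02360623]
[0.53631711 0.177728   0.1055785 ] 1.4324205963893943 [ 0.85459345 -0.73082619  0.32096003] [ 0.00794223 -0.04177383 -0.02986203]
```

No force now. This matches a flat entry of about 0.27 rad and then the helix. Continuing at the thread's pitch.

```bash
python3 -m handwheel '[5,0,0,-0.15,0,0,-0.05,5,0,0,-0.17,0,0,-0.05,5,0,0,-0.17,0,0,-0.05,5,0,0,-0.17,0,0,-0.05,5,0,0,-0.17,0,0,-0.05,5,0,0,-0.17,0,0,-0.05,5,0,0,0,0,0,0,5,0,0,0,0,0,0]'
python3 - <<'E'
from h import *
for i in range(3):
    s=ctrl.read_state(); print(s['position'],np.arctan2(*s['orientation'][[1,0],1]),s['contact_force'],s['ft_torque']); ctrl.grab_frame("top")
E
```

```text
time_s: 16.7
position: [0.5363, 0.1777, 0.1046]
orientation: [[-0.906, 0.424, -0.0], [0.424, 0.906, -0.0], [0.0, -0.0, -1.0]]
contact_force: [0.5, 0.2, -0.5]
gripper_width: 0.0076
[0.53630323 0.1777251  0.10458399] 1.133268773558793 [ 0.53399255  0.22858061 -0.49511196] [-0.02182312 -0.05145698 -0.0409347 ]
[0.53631631 0.17772547 0.10460008] 1.1334203383656902 [-0.41340088 -0.19000504 -1.07281506] [-0.02593968  0.01742615  0.00053476]
[0.53632215 0.17770394 0.10460594] 1.133163716092803 [ 0.79819345 -0.6916468  -0.2034822 ] [ 0.02215356 -0.00584658 -0.03153234]
```

```bash
python3 -m handwheel '[5,0,0,-0.17,0,0,-0.05,5,0,0,-0.17,0,0,-0.05,5,0,0,-0.17,0,0,-0.05,5,0,0,-0.17,0,0,-0.05,5,0,0,-0.17,0,0,-0.05,5,0,0,-0.17,0,0,-0.05,5,0,0,0,0,0,0,5,0,0,0,0,0,0]'
python3 - <<'E'
from h import *
for i in range(3):
    s=ctrl.read_state(); print(s['position'],np.arctan2(*s['orientation'][[1,0],1]),s['contact_force'],s['ft_torque']); ctrl.grab_frame("top")
E
```

```text
time_s: 17.52
position: [0.5363, 0.1777, 0.1036]
orientation: [[-0.74, 0.672, -0.0], [0.672, 0.74, -0.0], [0.0, -0.0, -1.0]]
contact_force: [0.2, 0.5, -0.9]
gripper_width: 0.0072
[0.53634628 0.17773008 0.10362683] 0.8335893337360024 [ 0.17239239  0.49089045 -0.86915621] [ 0.02409887  0.06248963 -0.0507693 ]
[0.53634693 0.17772772 0.1036579 ] 0.8336376377418234 [ 0.64327515 -0.62325334 -0.86428977] [ 0.02680291 -0.04480929 -0.03451532]
[0.53634985 0.1777522  0.10364705] 0.8333392530110925 [ 0.14598915  0.2267563  -0.26663351] [-0.03654748  0.01034452 -0.02894952]
```

```bash
python3 -m handwheel '[5,0,0,-0.17,0,0,-0.05,5,0,0,-0.17,0,0,-0.05,5,0,0,-0.17,0,0,-0.05,5,0,0,-0.17,0,0,-0.04,5,0,0,-0.17,0,0,-0.04,5,0,0,0,0,0,0,5,0,0,0,0,0,0,5,0,0,0,0,0,0]'
python3 - <<'E'
from h import *
for i in range(3):
    s=ctrl.read_state(); print(s['position'],np.arctan2(*s['orientation'][[1,0],1]),s['contact_force'],s['ft_torque']); ctrl.grab_frame("top")
E
```

```text
time_s: 18.33
position: [0.5364, 0.1777, 0.1028]
orientation: [[-0.567, 0.824, 0.0], [0.824, 0.567, -0.0], [-0.0, 0.0, -1.0]]
contact_force: [0.5, -0.7, -2.1]
gripper_width: 0.0072
[0.53639159 0.17773645 0.10283651] 0.6032007303376129 [ 0.4572683  -0.69201055 -2.0637607 ] [-0.00612183  0.02572569 -0.02808701]
[0.53636995 0.17775946 0.10283735] 0.6028718756713882 [ 0.42104546  0.93877309 -1.31108994] [ 0.04932195 -0.03417114  0.03751756]
[0.53639458 0.17774083 0.10285868] 0.6025568381407219 [ 0.24534389 -0.21753158 -1.08923627] [ 0.04695368 -0.02425308  0.01484857]
```

```bash
python3 -m handwheel '[5,0,0,-0.12,0,0,-0.03,5,0,0,-0.12,0,0,-0.03,5,0,0,-0.12,0,0,-0.03,5,0,0,-0.12,0,0,-0.02,5,0,0,-0.1,0,0,-0.02,5,0,0,0,0,0,0,5,0,0,0,0,0,0,5,0,0,0,0,0,0]'
python3 - <<'E'
from h import *
for i in range(3):
    s=ctrl.read_state(); print(s['position'],np.arctan2(*s['orientation'][[1,0],1]),s['contact_force'],s['ft_torque']); ctrl.grab_frame("top")
E
```

```text
time_s: 19.15
position: [0.5365, 0.1778, 0.1025]
orientation: [[-0.455, 0.891, 0.0], [0.891, 0.455, 0.0], [-0.0, 0.0, -1.0]]
contact_force: [0.1, 0.4, 2.8]
gripper_width: 0.0074
[0.53650986 0.17778353 0.10246584] 0.4721134595128697 [0.10491707 0.42393265 2.77066638] [ 0.02527804 -0.05665221  0.03628069]
[0.53647976 0.17776873 0.1023923 ] 0.4719379860415607 [-0.26418368  0.2836821   2.27790318] [ 0.00243223 -0.09127009  0.08046626]
[0.53647257 0.1777753  0.10238076] 0.4718709514344123 [-0.09434319  0.23271802  2.2330896 ] [ 0.02318027 -0.04015548  0.02204018]
```

```bash
python3 -m handwheel '[5,0,0,0.15,0,0,-0.015,5,0,0,0,0,0,-0.015,5,0,0,0,0,0,-0.015,5,0,0,0,0,0,-0.01,5,0,0,0,0,0,0,5,0,0,0,0,0,0,5,0,0,0,0,0,0,5,0,0,0,0,0,0]'
python3 - <<'E'
from h import *
for i in range(3):
    s=ctrl.read_state(); print(s['position'],np.arctan2(*s['orientation'][[1,0],1]),s['contact_force'],s['ft_torque'],s['joint_torque'][5]); ctrl.grab_frame("top")
E
```

```text
time_s: 19.97
position: [0.5364, 0.1778, 0.1024]
orientation: [[-0.405, 0.914, 0.0], [0.914, 0.405, 0.0], [-0.0, 0.0, -1.0]]
contact_force: [0.2, 0.1, 2.6]
gripper_width: 0.0072
[0.5363938  0.17777128 0.1024311 ] 0.4165916155832855 [0.21657183 0.12521144 2.55820769] [ 0.03018132 -0.03998709  0.15638657] 0.14822141267359257
[0.53640707 0.17773746 0.10243576] 0.4165697233321447 [ 0.62770671 -0.1250352   3.60597546] [ 0.02652096 -0.00403401  0.14604304] 0.1488355128094554
[0.53640959 0.17774357 0.10244475] 0.41649208983079067 [ 4.23305958e-01 -1.84858430e-03  3.01207736e+00] [-0.03118458 -0.03693431  0.15907587] 0.15060204081237316
```

The stop shows at 0.15 N m, 1.573 rad from entry, and the floor height matches home. Now a gentle lift.

```bash
python3 -m handwheel '[5,0,0,0.5,0,0,0,5,0,0,0.5,0,0,0,5,0,0,0.5,0,0,0,5,0,0,0.5,0,0,0,5,0,0,1,0,0,0,5,0,0,1,0,0,0,5,0,0,1.5,0,0,0,5,0,0,1.5,0,0,0]'
python3 - <<'E'
from h import *
s=ctrl.read_state(); print(s['position'],np.arctan2(*s['orientation'][[1,0],1]),s['contact_force'],s['ft_torque'])
E
```

```text
time_s: 20.78
position: [0.536, 0.1776, 0.1089]
orientation: [[-0.404, 0.915, -0.001], [0.915, 0.404, -0.0], [0.0, -0.001, -1.0]]
contact_force: [-0.7, 0.3, -13.6]
gripper_width: 0.0066
[0.53596608 0.17759122 0.10890887] 0.4163441140112827 [ -0.69279936   0.29494082 -13.58799916] [-0.01912046 -0.11742858  0.13294745]
```

```bash
python3 -m handwheel '[5,0,0,2,0,0,0,5,0,0,2.5,0,0,0,5,0,0,2.5,0,0,0,5,0,0,2.5,0,0,0,5,0,0,2.5,0,0,0,5,0,0,2.5,0,0,0,5,0,0,2.5,0,0,0,5,0,0,2,0,0,0]' 80
python3 - <<'E'
from h import *
s=ctrl.read_state(); print(s['position'],np.arctan2(*s['orientation'][[1,0],1]),s['contact_force'],s['ft_torque'])
im=ctrl.grab_frame("side")
cv2.imwrite("pics/s7.png",cv2.resize(im[80:230,200:380,::-1],None,fx=4,fy=4,interpolation=cv2.INTER_CUBIC))
E
```

```text
time_s: 21.45
position: [0.5365, 0.1778, 0.1288]
orientation: [[-0.404, 0.915, 0.0], [0.915, 0.404, 0.0], [-0.0, 0.0, -1.0]]
contact_force: [-0.7, 1.0, -12.4]
gripper_width: 0.0064
[0.53646537 0.17776816 0.12883555] 0.416391067513795 [ -0.74866725   0.96711494 -12.44225555] [-0.04173676 -0.02054829  0.17315992]
```

View pics/s7.png

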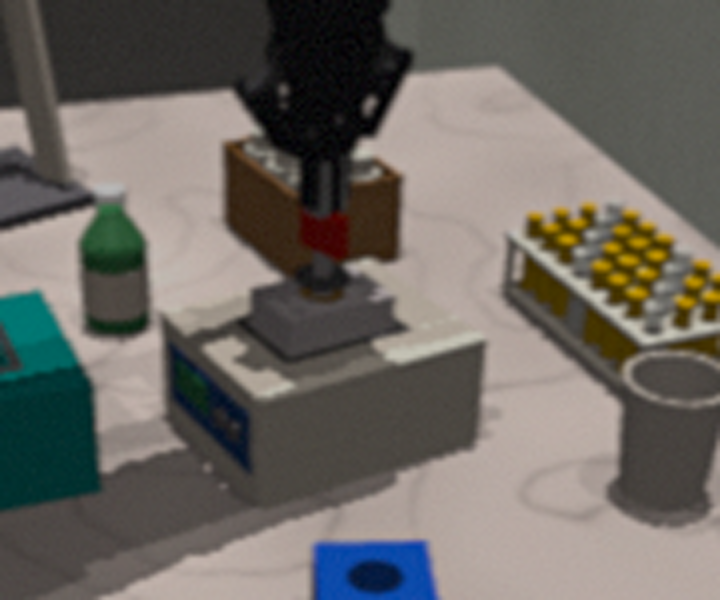

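The block rises level (top at about (320,300) in the crop), with a steady pull of 12 N. Continuing up.

```bash
python3 -m handwheel '[5,0,0,3,0,0,0,5,0,0,4,0,0,0,5,0,0,5,0,0,0,5,0,0,5,0,0,0,5,0,0,6,0,0,0,5,0,0,6,0,0,0,5,0,0,6,0,0,0,5,0,0,5,0,0,0]'
python3 -m handwheel '[5,0,0,2,0,0,0,5,0,0,0,0,0,0,5,0,0,0,0,0,0,5,0,0,0,0,0,0,5,0,0,0,0,0,0,5,0,0,0,0,0,0,5,0,0,0,0,0,0,5,0,0,0,0,0,0]'
python3 - <<'E'
from h import *
s=ctrl.read_state(); print(s['position'],np.arctan2(*s['orientation'][[1,0],1]),s['contact_force'],s['ft_torque'],s['time_s'])
im=ctrl.grab_frame("side")
cv2.imwrite("pics/s8.png",cv2.resize(im[60:210,200:380,::-1],None,fx=4,fy=4,interpolation=cv2.INTER_CUBIC))
c=cam("top"); im=ctrl.grab_frame("top"); o=rect(im,c,.571,-.196,.01,.3)
cv2.imwrite("pics/t8.png",o[:,:,::-1])
E
```

```text
time_s: 22.17
position: [0.5367, 0.1778, 0.1696]
orientation: [[-0.404, 0.915, 0.001], [0.915, 0.404, 0.0], [-0.0, 0.001, -1.0]]
contact_force: [-0.2, -0.5, -5.6]
gripper_width: 0.0063
time_s: 22.83
position: [0.5364, 0.1777, 0.1703]
orientation: [[-0.404, 0.915, -0.0], [0.915, 0.404, -0.0], [0.0, -0.0, -1.0]]
contact_force: [-0.5, 0.3, -5.4]
gripper_width: 0.0067
[0.53636921 0.17773562 0.17030813] 0.41640839138463737 [-0.46793164  0.30046607 -5.4044619 ] [ 0.00583956 -0.00039304  0.01998921] 22.8333
```

View pics/s8.png

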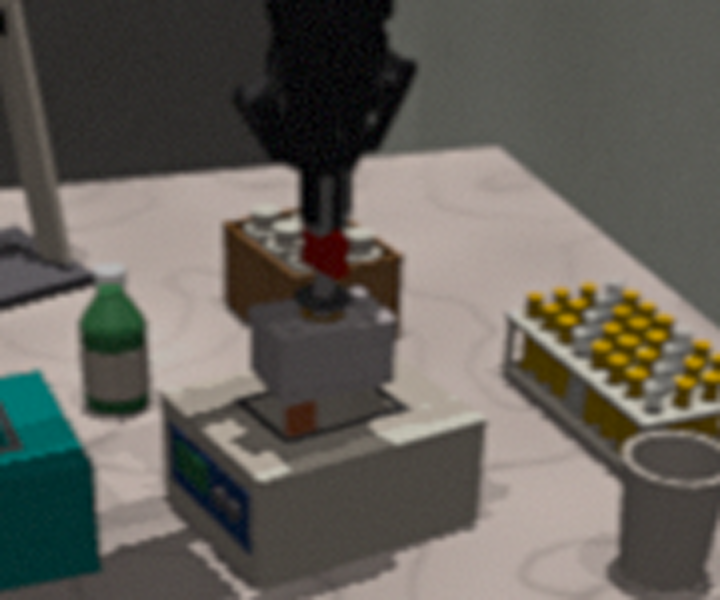

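View pics/t8.png

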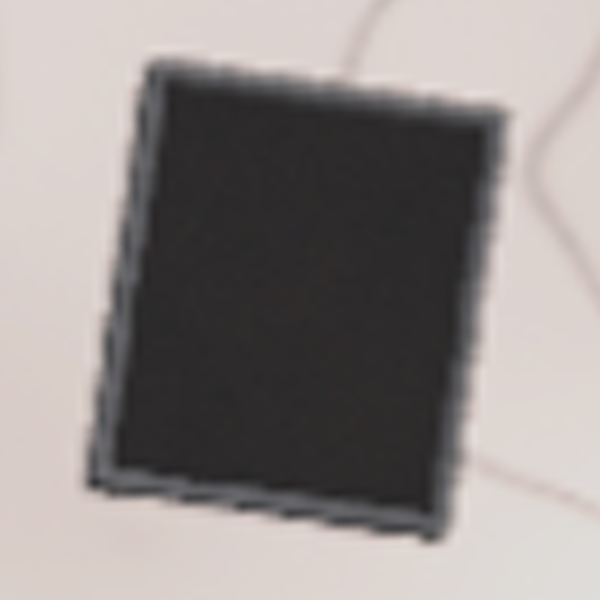

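The block hangs level and clear: its bottom is at about z 0.101 and the wrist reads 5.4 N, about its weight. The plate centre is (0.5713, -0.1954). Carrying it over smoothly.

```bash
python3 -m handwheel '[5,0.6,-6,0,0,0,0,5,1.1,-12,0,0,0,0,5,1.7,-18,0,0,0,0,5,2.2,-24,0,0,0,0,5,2.6,-28,0,0,0,0,5,2.8,-30,0,0,0,0,5,2.8,-30,0,0,0,0,5,2.8,-30,0,0,0,0]'
python3 -m handwheel '[5,2.8,-30,0,0,0,0,5,2.8,-30,0,0,0,0,5,2.8,-30,0,0,0,0,5,2.8,-30,0,0,0,0,5,2.5,-27,0,0,0,0,5,2.1,-22,0,0,0,0,5,1.5,-16,0,0,0,0,5,1,-10,0,0,0,0]'
python3 -m handwheel '[5,0,0,0,0,0,0,5,0,0,-5,0,0,0,5,0,0,-10,0,0,0,5,0,0,-14,0,0,0,5,0,0,-14,0,0,0,5,0,0,-12,0,0,0,5,0,0,-8,0,0,0,5,0,0,-4,0,0,0]'
python3 - <<'E'
from h import *
s=ctrl.read_state(); print(s['position'],np.arctan2(*s['orientation'][[1,0],1]),s['contact_force'],s['ft_torque'],s['time_s'])
im=ctrl.grab_frame("side")
cv2.imwrite("pics/s9.png",cv2.resize(im[150:330,240:460,::-1],None,fx=3.3,fy=3.3,interpolation=cv2.INTER_CUBIC))
E
```

```text
time_s: 23.6
position: [0.5528, -0.0027, 0.1706]
orientation: [[-0.404, 0.915, 0.0], [0.915, 0.404, -0.0], [-0.0, 0.0, -1.0]]
contact_force: [0.5, 0.8, -4.8]
gripper_width: 0.0063
time_s: 24.27
position: [0.5708, -0.1976, 0.1703]
orientation: [[-0.403, 0.915, -0.0], [0.915, 0.403, -0.0], [-0.0, -0.0, -1.0]]
contact_force: [-0.0, 0.2, -5.4]
gripper_width: 0.0062
time_s: 24.93
position: [0.5708, -0.1944, 0.1018]
orientation: [[-0.405, 0.914, -0.002], [0.914, 0.405, 0.001], [0.001, -0.001, -1.0]]
contact_force: [-0.4, -0.6, -5.5]
gripper_width: 0.0065
[ 0.57084266 -0.19443053  0.10175211] 0.4172049367113158 [-0.38841795 -0.60303386 -5.4637068 ] [ 0.02836243  0.04257234 -0.03148643] 24.9333
```

View pics/s9.png

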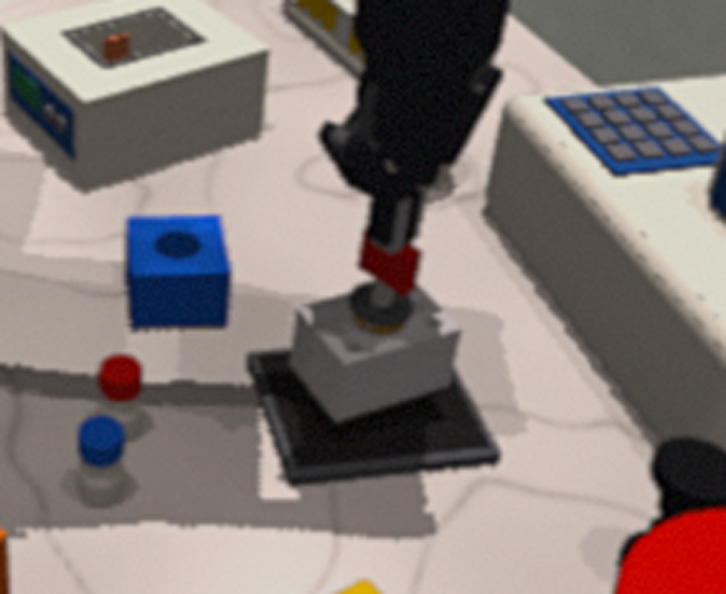

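The block is centred over the plate, upright, bottom about 23 mm above it. Lowering slowly.

```bash
python3 -m handwheel '[5,0,0,-2,0,0,0,5,0,0,-3,0,0,0,5,0,0,-4,0,0,0,5,0,0,-4,0,0,0,5,0,0,-3,0,0,0,5,0,0,-2,0,0,0,5,0,0,-1,0,0,0,5,0,0,-0.5,0,0,0]'
python3 -m handwheel '[5,0,0,-0.5,0,0,0,5,0,0,-0.5,0,0,0,5,0,0,-0.5,0,0,0,5,0,0,-0.5,0,0,0,5,0,0,-0.3,0,0,0,5,0,0,-0.3,0,0,0,5,0,0,0,0,0,0,5,0,0,0,0,0,0]'
python3 - <<'E'
from h import *
s=ctrl.read_state(); print(s['position'],s['contact_force'],s['ft_torque'],s['time_s'])
E
```

```text
time_s: 25.65
position: [0.5712, -0.1953, 0.0838]
orientation: [[-0.404, 0.915, -0.0], [0.915, 0.404, 0.0], [0.0, -0.0, -1.0]]
contact_force: [0.2, -0.2, -5.4]
gripper_width: 0.0061
time_s: 26.32
position: [0.5713, -0.1952, 0.0814]
orientation: [[-0.404, 0.915, 0.0], [0.915, 0.404, -0.0], [-0.0, 0.0, -1.0]]
contact_force: [0.2, -0.2, -6.1]
gripper_width: 0.0063
[ 0.57131778 -0.19524806  0.08136054] [ 0.21766784 -0.22272681 -6.14183885] [ 0.00397967  0.01132297 -0.04058342] 26.3167
```

```bash
python3 -m handwheel '[5,0,0,-0.4,0,0,0,5,0,0,-0.4,0,0,0,5,0,0,-0.4,0,0,0,5,0,0,-0.3,0,0,0,5,0,0,-0.3,0,0,0,5,0,0,-0.3,0,0,0,5,0,0,0,0,0,0,5,0,0,0,0,0,0]'
python3 -m handwheel '[5,0,0,-0.3,0,0,0,5,0,0,-0.3,0,0,0,5,0,0,-0.2,0,0,0,5,0,0,0,0,0,0,5,0,0,0,0,0,0,5,0,0,0,0,0,0,5,0,0,0,0,0,0,5,0,0,0,0,0,0]'
python3 - <<'E'
from h import *
s=ctrl.read_state(); print(s['position'],s['contact_force'],s['ft_torque'],s['time_s'])
E
```

```text
time_s: 26.98
position: [0.5714, -0.1952, 0.0793]
orientation: [[-0.405, 0.915, 0.0], [0.915, 0.405, -0.0], [-0.0, 0.0, -1.0]]
contact_force: [-0.4, 0.2, -4.1]
gripper_width: 0.0062
time_s: 27.65
position: [0.5713, -0.1953, 0.0785]
orientation: [[-0.405, 0.915, 0.0], [0.915, 0.405, -0.0], [-0.0, 0.0, -1.0]]
contact_force: [0.1, 0.5, -0.3]
gripper_width: 0.0064
[ 0.57133631 -0.19525295  0.07848539] [ 0.09682143  0.47509828 -0.30788993] [0.0591311  0.00467079 0.01174967] 27.65
```

The block touches at 0.079, as predicted. Now I take up the 1.5 mm thread play so the rod rests in the groove before release.

```bash
python3 -m handwheel '[5,0,0,-0.3,0,0,0,5,0,0,-0.3,0,0,0,5,0,0,-0.2,0,0,0,5,0,0,0,0,0,0,5,0,0,0,0,0,0,5,0,0,0,0,0,0,5,0,0,0,0,0,0,5,0,0,0,0,0,0]'
python3 - <<'E'
from h import *
s=ctrl.read_state(); print(s['position'],s['contact_force'],s['ft_torque'],s['time_s'])
E
```

```text
time_s: 28.32
position: [0.5713, -0.1953, 0.0776]
orientation: [[-0.404, 0.915, -0.0], [0.915, 0.404, 0.0], [0.0, -0.0, -1.0]]
contact_force: [-0.3, -0.2, -0.8]
gripper_width: 0.0064
[ 0.57127403 -0.19525891  0.07759223] [-0.26362548 -0.15438651 -0.79415252] [0.00300045 0.0039115  0.05166987] 28.3167
```

```bash
python3 -m handwheel '[20,0,0,0,0,0,0,20,0,0,0,0,0,0,40,0,0,0,0,0,0,60,0,0,0,0,0,0,85,0,0,0,0,0,0,85,0,0,0,0,0,0,85,0,0,0,0,0,0,85,0,0,0,0,0,0]'
python3 - <<'E'
from h import *
s=ctrl.read_state(); print(s['position'],s['contact_force'],s['ft_torque'],s['gripper_width'])
im=ctrl.grab_frame("wrist"); cv2.imwrite("pics/w10.png",im[:,:,::-1])
E
```

```text
time_s: 28.98
position: [0.5713, -0.1953, 0.0776]
orientation: [[-0.404, 0.915, 0.0], [0.915, 0.404, -0.0], [-0.0, -0.0, -1.0]]
contact_force: [0.5, 0.5, -0.2]
gripper_width: 0.0848
[ 0.57128687 -0.195271    0.07761877] [ 0.50680128  0.46013261 -0.23277931] [ 0.00386755 -0.01198734  0.05715932] 0.08478380196505261
```

View pics/w10.png

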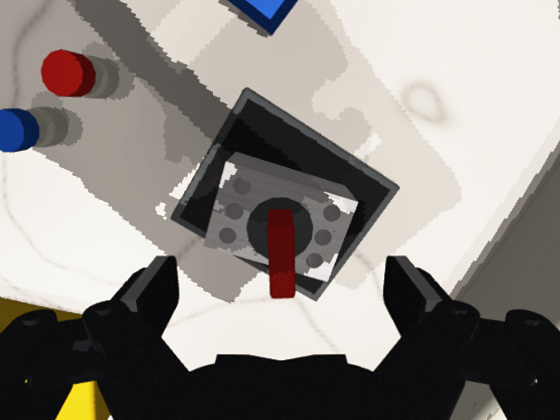

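The fingers are open around the grip (column 282) and the rod stands in the block on the plate. Backing straight up.

```bash
python3 -m handwheel '[85,0,0,3,0,0,0,85,0,0,8,0,0,0,85,0,0,15,0,0,0,85,0,0,20,0,0,0,85,0,0,20,0,0,0,85,0,0,20,0,0,0,85,0,0,20,0,0,0,85,0,0,10,0,0,0]'
python3 -m handwheel '[85,0,0,0,0,0,0,85,0,0,0,0,0,0,85,0,0,0,0,0,0,85,0,0,0,0,0,0,85,0,0,0,0,0,0,85,0,0,0,0,0,0,85,0,0,0,0,0,0,85,0,0,0,0,0,0]'
python3 - <<'E'
from h import *
p=ctrl.camera_params("wrist"); im=ctrl.grab_frame("wrist"); c=cam("wrist",p)
cv2.imwrite("pics/w11.png",im[:,:,::-1])
np.save("w11.npy",im); np.savez("w11p.npz",**p)
cv2.imwrite("pics/w11p.png",rect(im,c,.5713,-.1953,.010,.3)[:,:,::-1])
cv2.imwrite("pics/w11b.png",rect(im,c,.5713,-.1953,.055,.2)[:,:,::-1])
im=ctrl.grab_frame("side")
cv2.imwrite("pics/s11.png",cv2.resize(im[150:330,240:460,::-1],None,fx=3.3,fy=3.3,interpolation=cv2.INTER_CUBIC))
print(ctrl.read_state()['time_s'])
E
```

```text
time_s: 29.7
position: [0.5719, -0.1955, 0.197]
orientation: [[-0.405, 0.915, 0.003], [0.915, 0.405, -0.001], [-0.003, 0.003, -1.0]]
contact_force: [-0.4, 0.5, 0.1]
gripper_width: 0.0851
time_s: 30.37
position: [0.5712, -0.1952, 0.1934]
orientation: [[-0.404, 0.915, -0.0], [0.915, 0.404, 0.0], [0.0, -0.0, -1.0]]
contact_force: [-0.5, 0.3, 0.3]
gripper_width: 0.085
30.4667
```

View pics/s11.png

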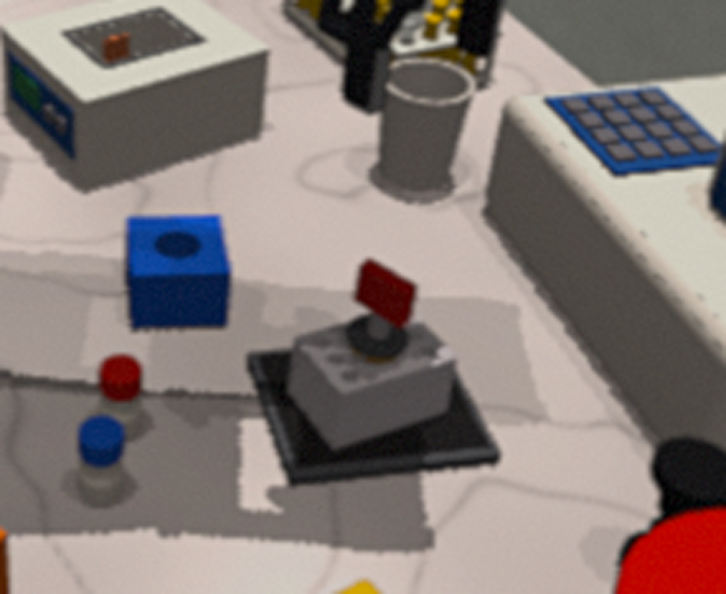

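View pics/w11p.png

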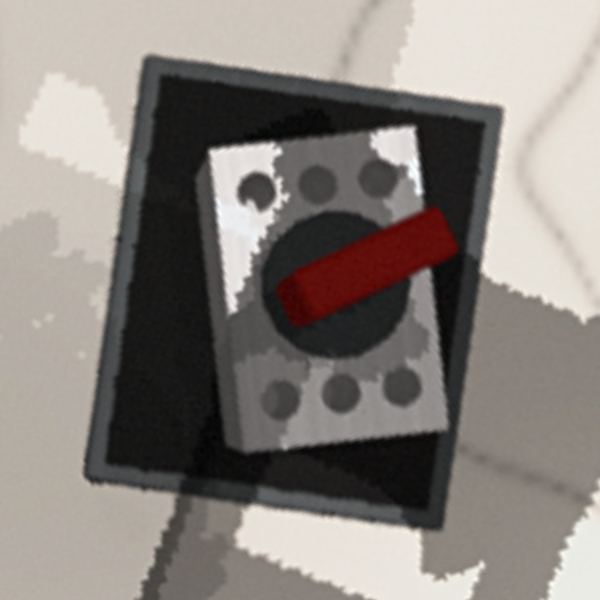

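View pics/w11b.png

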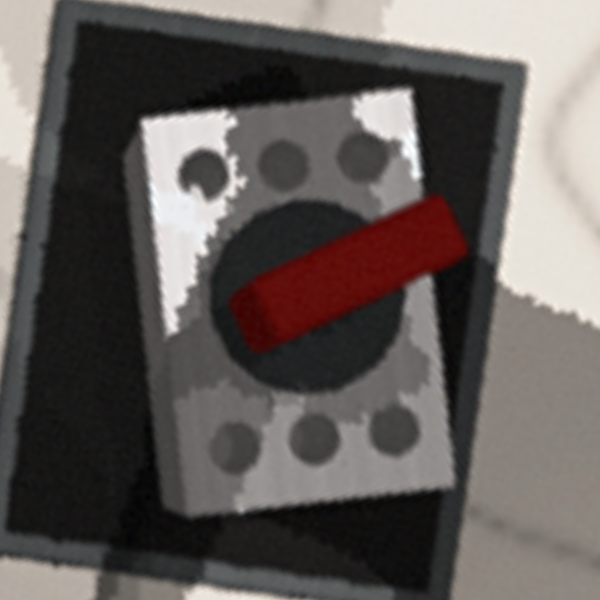

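The plate centre (0.574, -0.194) and the block centre (0.571, -0.195) are about 3 mm apart. The block is upright and flat, the flange top is at about 66 mm as expected for a home pin, and the gripper is clear. Handing in.

```bash
python3 - <<'E'
from h import *
print(ctrl.sign_off(), ctrl.read_state()['time_s'])
E
```

```text
the job is handed in; nothing more can be done
the job is handed in; nothing more can be done
```

The block now stands upright on the cooling plate with the rod still screwed in, and I handed the job in at about 30.5 s. No verdict was reported.

**What I did:** I took the rod from the stand and lowered it into the core with the pin along the slot, which I had measured at yaw about 0.42 rad. It dropped in on the first try, with about 4–6 N on the entry floor. I screwed it clockwise 1.573 rad, and the stop showed at 0.15 N m. I lifted the block straight out with a steady pull of about 13 N, carried it to the plate, set it down gently, released it and backed off upward.

**Last checks:**
- **Placing:** the block's centre is about 3 mm from the plate's centre in the wrist picture, and it stands flat. The limit is 25 mm.
- **Rod height:** the flange top is at about 66 mm, which puts the pin near 34 mm above the block's underside.
- **Gripper:** it is open and about 120 mm above where it released the rod, with no contact force.
- **Bystanders:** the ones in view of the side camera look unmoved. I did not re-measure all six.

**What disagreed:**
- **Block turn:** relative to the rod, the block is about 0.12–0.15 rad off its angle at the stop. Either the thread backed off slightly or it is measuring error. On the helix that is at most about 0.5 mm of height, so the pin should still be well under the 37.5 mm limit.
- **Thread start:** the first 0.27 rad or so after entry felt flat before the thread began to descend.
- **Grip width:** the gripper read about 7 mm on the 12 mm grip, most likely because the pads give. The grip held throughout.

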